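# Unstack the model containers and load the train and the road trailer

## Robot

A 6-joint arm with a two-finger parallel gripper is mounted at the origin on a cart in front of the work surface, level with it; the furniture and walls round the work are solid. World frame = base frame: x ahead of the robot, y to its left, z up, the work surface at z = 0. Lengths are in m, angles in rad, forces in N, time in s.
With the tool pointing down it reaches from about 0.3 to 0.775 m from the base axis. Payload 14.6 kg.
Tool frame: the origin (TCP) lies on the mounting face of the last link; the fingertips stand 199 mm ahead of it and the grasp point (between the pads) lies 180 mm ahead of it; z points along the fingers, y is the line along which they close (so a half turn about z gives the same grasp; the last joint's range is limited). The gripper opens to 94 mm and grips with 3 to 60 N. Pads are 16 mm wide; open, the fingers measure 119 mm over their backs; the gripper's body (75 mm by 177 mm) begins 78 mm behind the grasp point.
Start: joints at [1.276, 0.3, 1.521, -0, 1.321, -0.067], TCP at [0.124, 0.536, 0.405] pointing down, gripper open.
Joint ranges: [-3.03, 3.03], [-0.79, 2.21], [0.23, 2.52], [-1.04, 4.18], [0, 3.07], [-2.55, 2.55]. Speed limits (rad/s): [2.22, 2.22, 2.57, 3.14, 3.14, 3.14].

## Interface

Orientations are given as [roll, pitch, yaw] about the fixed x, y, z axes, in that order (R = Rz(yaw) Ry(pitch) Rx(roll)).
In Python, from station import telemetry, cams, workorder, finder gives the robot as it stands.
- The arm moves only by the tool jog_arm, never from a script. Its argument "rows" is a list of rows, each an object with "gripper": the finger opening in m, from 0 to 0.094; "slide": the shift along the tool's x, y, z in m, a list of three; "spin": the turn about the tool's z in rad. In form: [{"gripper": gripper, "slide": [tx, ty, tz], "spin": spin}, ...]. A call has 1 to 8 rows; each row is the pose to reach, as a shift and turn from the pose commanded when the call began, along the tool's axes at that moment; what a row does not reach only later rows make up. A row lasts 1/10 s, in which the tool goes at most 50 mm and 8.59 degrees, less where a joint would pass 70% of its speed; a pose out of reach is approached as far as the arm can. A call with a gripper value outside its range is refused whole. The fingers move at their own pace and stop on an object; "squeeze" is the grip in N (left out, the last holds). Time passes only in rows, so rows that repeat a pose let the fingers close. It gives the time, the measured TCP pose, the force, the opening and the grip force at its end, in the units of the state.
- telemetry.get_obs(): the state, without advancing time (a new reading comes with each control period).
- cams.camera(name): name is "scene" or "top" or "wrist"; returns (picture, depth): 400x640x3 uint8, red, green, blue; 400x640 float32, m along the optical axis (not along the pixel's ray), 0 where there is no reading.
- cams.camera_info(name): a dict with "camera_matrix" (3x3 intrinsics, pixels), "R" (3x3) and "t" (3): a world point X has camera coordinates R X + t; the wrist camera has in their place "tool_from_camera" (4x4, takes a point from camera to tool coordinates, whose origin is the TCP and whose axes are the flange's). Camera axes: x right, y down, z forward; pixel columns grow to the right and rows downward; lengths in m; the calibration is good to about 2 mm. A picture is of the moment at which its call begins: read the wrist's pose just before it. camera_info takes no time and is no camera call.
- workorder.hand_in(): hands the job in; it is judged then, once.
Trained networks look in the newest picture that a camera, given by its name, has taken for a name from the list of things; names that differ only in an ending like _2 or _b are one class to them, and where a whole thing is asked for, a point or a joint stands for the part that bears it (a point fixed in the world has none). Each returns a list of dicts, best first, with "confidence" (0 to 1); they miss things now and then, are a little off and sometimes report something else, mostly with a low value. They report only what shows in the picture. A call takes as long as a camera call. They do not tell look-alikes from the thing itself.
- finder.find_in(target, camera): "point" ([x, y, z] in m, in world coordinates, good to about 4 mm: the middle of the surface that is visible of it).
- finder.masks_of(target, camera): "region" (400x640 bool, what is visible of it).
The state is a dict: "time_s": time; "qpos": joint angles; "joint_vel": joint speeds; "tau": joint torques, N m; "ee_pos": TCP position; "eef_rot": TCP orientation; "force": force on the tool from outside, world axes, zero at the start; "moment": the same for the moment, N m; "grip_width": finger opening in m; "grip_force": force on a finger pad.
Only numpy, scipy, OpenCV 4.12 (cv2) and the standard library are available. Lean on these libraries where they do the work, as an engineer would, in place of code of your own. Each camera call takes 0.05 s, during which the arm holds its last target. There are 200 camera calls.

## Task

Make up the departures: take the two stacks of containers on the bench apart and load each container on its own carrier, seated flat on the deck between all the corner guides: the brown 40 ft on the long wagon, the blue 30 ft on the middle-length wagon, the orange 20 ft on the short wagon, and the white refrigerated 20 ft on the red road trailer. Keep the containers upright all the way, and leave the coach and the blue lorry where they stand.

Things in the scene. Friction and masses are not known exactly. Their poses are not given: they have to be found in the camera images.
- box_brown: Reddish brown 40 ft model container, the longest, 160 mm long, 32 mm wide, 34 mm high, grip it across the 32 mm width from above; about 110 g. Origin: centre of its underside; own y along its length, z up; either end may lead. At the start it stands on the grey bench, left or right of the controller, with a 20 ft container on its roof.
- box_blue: Dark blue 30 ft model container, 120 mm long, 32 mm wide, 34 mm high, grip it across the 32 mm width from above; about 90 g. Origin: centre of its underside; own y along its length, z up; either end may lead. At the start it stands on the grey bench, left or right of the controller, with a 20 ft container on its roof.
- box_orange: Orange 20 ft model container with ribbed sides, 80 mm long, 32 mm wide, 34 mm high, grip it across the 32 mm width from above; about 60 g. Origin: centre of its underside; own y along its length, z up; either end may lead. At the start it lies on the roof of the brown or the blue container, roughly centred and in line.
- box_white: White refrigerated 20 ft model container with smooth sides, 80 mm long, 32 mm wide, 34 mm high, grip it across the 32 mm width from above; about 60 g. Origin: centre of its underside; own y along its length, z up; either end may lead. At the start it lies on the roof of the brown or the blue container, roughly centred and in line.
- wagon_long: Long dark grey container flat wagon on the track, 172 x 33 mm, made for the 40 ft (160 mm) container. Fixed. Smooth yellow plates round its corners flare out 35 degrees to 8 mm over the deck, clear the box by 1.5 mm at deck level and steer in one let go up to 6 mm off centre. Origin: centre, on the rail top (6.9 mm above the bench); own y along the track; deck top at own z = +14 mm.
- wagon_mid: Middle-length dark grey container flat wagon on the track, 132 x 33 mm, made for the 30 ft (120 mm) container. Fixed. Smooth yellow plates round its corners flare out 35 degrees to 8 mm over the deck, clear the box by 1.5 mm at deck level and steer in one let go up to 6 mm off centre. Origin: centre, on the rail top (6.9 mm above the bench); own y along the track; deck top at own z = +14 mm.
- wagon_short: Short dark grey container flat wagon on the track, 92 x 33 mm, made for a 20 ft (80 mm) container. Fixed. Smooth yellow plates round its corners flare out 35 degrees to 8 mm over the deck, clear the box by 1.5 mm at deck level and steer in one let go up to 6 mm off centre. Origin: centre, on the rail top (6.9 mm above the bench); own y along the track; deck top at own z = +14 mm.
- road_trailer: Red skeletal lorry trailer, 90 x 33 mm, parked on the road beyond the track, made for a 20 ft (80 mm) container. Fixed. Smooth white plates round its corners flare out 35 degrees to 8 mm over the deck, clear the box by 1.5 mm at deck level and steer in one let go up to 6 mm off centre. Origin: centre, on the road, level with the bench; own y along its length; deck top at own z = +18 mm.
- coach: Bystander, loose: cream coach with a dark red stripe, 33 x 112 mm, 37 mm high, standing on the road. Origin: centre of its underside, y along its length.
- lorry: Bystander, loose: box lorry with a blue body and white cab, 33 x 99 mm, 40 mm high, standing on the road. Origin: centre of its underside, y along its length.
Things that resemble listed ones, but are neither listed nor needed, are in the scene too. What is shaped like the box_white but turquoise is not meant.

How it is judged:
At the end, for the whole second after the job is handed in: All four containers stand released and at rest on their own carriers, each with its centre within 8 mm of the carrier's seen from above, its underside within 2.5 mm of the deck's height, in line within 0.08 rad (either end leading) and level within 0.06 rad (horizontal distance between box_brown and wagon_long below 0.008 m and z of box_brown in the frame of wagon_long between 0.0115 and 0.0165 m and angle between the y axis of box_brown and the y axis of wagon_long, either way round below 0.08 rad and angle between each of box_brown, box_blue, box_orange, box_white's own z axis and vertical below 0.06 rad and linear speed of each of box_brown, box_blue, box_orange, box_white below 0.02 m/s and horizontal distance between box_blue and wagon_mid below 0.008 m and z of box_blue in the frame of wagon_mid between 0.0115 and 0.0165 m and angle between the y axis of box_blue and the y axis of wagon_mid, either way round below 0.08 rad and horizontal distance between box_orange and wagon_short below 0.008 m and z of box_orange in the frame of wagon_short between 0.0115 and 0.0165 m and angle between the y axis of box_orange and the y axis of wagon_short, either way round below 0.08 rad and horizontal distance between box_white and road_trailer below 0.008 m and z of box_white in the frame of road_trailer between 0.0155 and 0.0205 m and angle between the y axis of box_white and the y axis of road_trailer, either way round below 0.08 rad); the robot touches nothing.
It fails at once if a container tipped over on the way (more than about 35 degrees) (angle between any of box_brown, box_blue, box_orange, box_white's own z axis and vertical above 0.6 rad).
It fails at once if the coach on the road was pushed (20 mm or more) (distance of coach from where it was at the start of the episode above 0.02 m).
It fails at once if the blue lorry on the road was pushed (20 mm or more) (distance of lorry from where it was at the start of the episode above 0.02 m).
It also fails if it takes over 96 s, if anything falls off the work surface, if the arm or the gripper's body presses on something with over 40 N, if the wrist force passes 120 N, or if a joint passes its speed limit or range.

## Working session

There is one attempt and no reset: what is moved stays moved. The work goes in short steps, Python scripts to look and compute and a tool call to move; the robot and the scene stay as the last step left them, time stands still between calls to the robot, and variables do not carry over. Pictures are saved under pics/ and viewed, at most 14 in all, crops included, and the job is handed in when it is done.

Besides the shell and the picture viewer there is one more tool, called after "Call:" in YAML: its name, and indented under it one key for each argument. jog_arm: Moves the arm, as the interface text tells. Its arguments: {"type":"object","properties":{"rows":{"type":"array","items":{"type":"object","properties":{"gripper":{"type":"number"},"slide":{"type":"array","items":{"type":"number"}},"spin":{"type":"number"}}}},"squeeze":{"type":"number"}},"required":["rows"]}

```bash
mkdir -p pics; cat > h.py <<'E'
import numpy as np, cv2
from station import telemetry, cams, workorder, finder
def world(cam, depth, obs=None):
    i=cams.camera_info(cam); K=np.array(i["camera_matrix"]); v,u=np.mgrid[:400,:640]
    P=np.stack([(u-K[0,2])/K[0,0]*depth,(v-K[1,2])/K[1,1]*depth,depth],-1)
    return (P-np.array(i["t"]))@np.array(i["R"])
def save(n,p): cv2.imwrite(f"pics/{n}.png",cv2.cvtColor(p,cv2.COLOR_RGB2BGR))
E
python3 - <<'E'
from h import *
o=telemetry.get_obs(); print({k:np.round(v,3) for k,v in o.items()})
for c in ["top","scene"]:
    p,d=cams.camera(c); save(c+"0",p); np.save(c+"0.npy",world(c,d)*(d>0)[...,None]); np.save(c+"p0.npy",p)
    if c=="top":
        print(cams.camera_info(c))
        for n in "box_brown box_blue box_orange box_white wagon_long wagon_mid wagon_short road_trailer coach lorry".split():
            for r in finder.find_in(n,c)[:3]: print(n,np.round(r["point"],3),round(r["confidence"],2))
E
```

```text
{'time_s': np.float64(0.0), 'qpos': array([ 1.276,  0.3  ,  1.522, -0.   ,  1.321, -0.067]), 'joint_vel': array([-0.   , -0.001,  0.001, -0.003,  0.   , -0.   ]), 'tau': array([ 1.0000e-03, -5.3180e+01, -3.5274e+01,  7.1000e-02,  2.4000e-02,
       -0.0000e+00]), 'ee_pos': array([0.124, 0.536, 0.404]), 'eef_rot': array([-3.14 , -0.   ,  2.914]), 'force': array([ 0.012, -0.734, -0.813]), 'moment': array([ 0.02 ,  0.014, -0.063]), 'grip_force': np.float64(0.0), 'grip_width': np.float64(0.094)}
{'camera_matrix': array([[400.61206456,   0.        , 310.01836231],
       [  0.        , 400.61206456, 197.17239582],
       [  0.        ,   0.        ,   1.        ]]), 'R': array([[ 0.01289673, -0.9997061 ,  0.0205278 ],
       [-0.99505391, -0.01485354, -0.09821957],
       [ 0.09849561, -0.01915956, -0.99495303]]), 't': array([-0.04571484,  0.51071275,  1.26917878])}
box_brown [ 0.378 -0.23   0.034] 0.57
box_orange [0.399 0.264 0.064] 0.7
box_white [ 0.383 -0.285  0.067] 0.71
box_white [ 0.601 -0.201  0.033] 0.6
wagon_mid [0.478 0.223 0.019] 0.68
wagon_mid [0.558 0.323 0.034] 0.62
wagon_short [0.476 0.037 0.02 ] 0.92
wagon_short [0.4   0.217 0.035] 0.29
road_trailer [ 0.576 -0.05   0.018] 0.51
coach [0.556 0.323 0.035] 0.94
coach [ 0.601 -0.372  0.039] 0.27
lorry [ 0.601 -0.369  0.04 ] 0.83
```

View pics/top0.png

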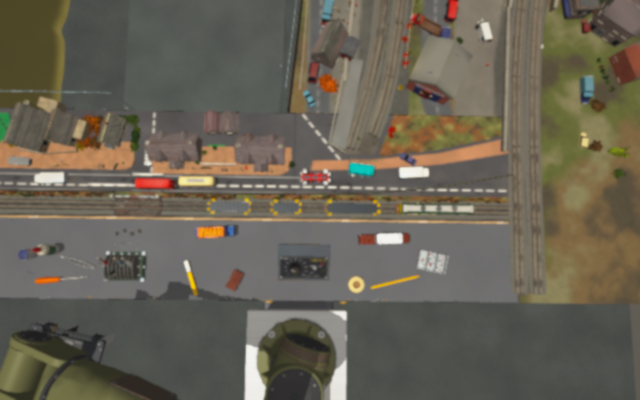

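View pics/scene0.png

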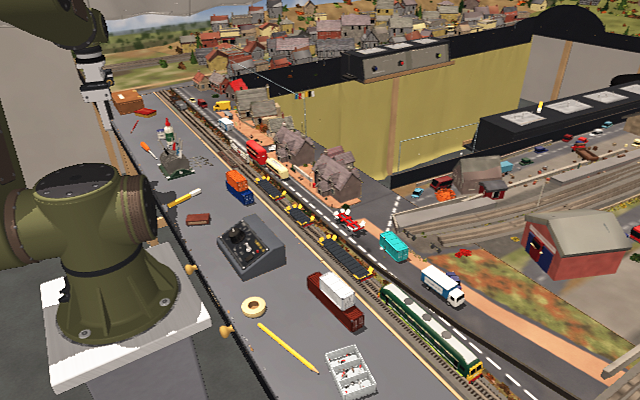

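The top view shows the orange box on the blue one at (217,231), white on brown at (385,239), and wagons mid, short and long at (230,207), (287,207) and (353,207). The red trailer is at (316,177). The scene view confirms this; the turquoise decoy is beside the trailer.

```bash
cat > m.py <<'E'
from h import *
p=np.load("topp0.npy").astype(int); W=np.load("top0.npy"); hsv=cv2.cvtColor(p.astype(np.uint8),cv2.COLOR_RGB2HSV).astype(int)
H,S,V=[hsv[...,i] for i in range(3)]
i=cams.camera_info("top");K=np.array(i["camera_matrix"]);R=np.array(i["R"]);t=np.array(i["t"])
def atz(u,v,z):  # pixel -> world at height z
    r=R.T@np.linalg.inv(K)@[u,v,1]; c=-R.T@t; return c+r*(z-c[2])/r[2]
def rect(name,m,box,z):
    u0,v0,u1,v1=box; mm=np.zeros((400,640),bool); mm[v0:v1,u0:u1]=m[v0:v1,u0:u1]
    v,u=np.nonzero(mm)
    if len(u)<5: print(name,"none");return
    pts=np.array([atz(a,b,z)[:2] for a,b in zip(u,v)])
    (c,s,a)=cv2.minAreaRect((pts*1000).astype(np.float32)); zz=W[...,2][mm]
    print(name,len(u),"c",np.round(c,1),"size",np.round(s,1),"ang",round(a,1),"mean",np.round(pts.mean(0)*1000,1),"zmed",np.round(np.percentile(zz,[20,50,80])*1000))
Z=W[...,2]
st=(200,220,245,245);sr=(350,228,415,250)
rect("orange",(Z>.055),st,.068); rect("blue",(Z>.025)&(Z<.055),st,.034)
rect("white",(Z>.055),sr,.068); rect("brown",(Z>.025)&(Z<.055),sr,.034)
yel=(H>18)&(H<35)&(S>120)&(V>120)
rect("mid",yel,(195,195,258,217),.029);rect("short",yel,(264,195,307,217),.029);rect("long",yel,(320,195,390,217),.029)
rect("trailer",((H<8)|(H>172))&(S>120),(295,165,335,190),.018)
rect("trailerwhite",(S<60)&(V>170),(295,166,335,187),.026)
rect("coach",Z>.025,(175,172,217,190),.037);rect("lorry",Z>.025,(392,163,432,182),.04);rect("turq",Z>.025,(345,160,378,178),.03)
print("house max z",np.round([Z[130:172,a:b].max() for a,b in((140,200),(200,296),(296,345))],3),"train",Z[203:216,396:475].max(),"ctrl",Z[243:280,278:330].max())
print(np.round(W[[145,160,165],[270]*3],3))
p8=p.astype(np.uint8); save("c1",cv2.resize(p8[150:260,180:440],None,fx=3,fy=3,interpolation=cv2.INTER_CUBIC))
E
python3 m.py
```

```text
orange 249 c [394.7 263.1] size [30.7 74.2] ang 0.8 mean [394.5 264.2] zmed [64. 66. 68.]
blue 104 c [396.8 242.3] size [33.6 81. ] ang 4.1 mean [399.5 219.9] zmed [30. 33. 36.]
white 271 c [ 381.9 -285.6] size [31.6 81.9] ang 3.3 mean [ 382.  -286.4] zmed [64. 66. 68.]
brown 243 c [ 381.  -278.1] size [ 31.8 158.7] ang 2.7 mean [ 379.7 -261.2] zmed [30. 32. 35.]
mid 106 c [482.  220.8] size [ 57.9 140.5] ang 0.8 mean [484.  216.6] zmed [ 2. 21. 26.]
short 117 c [481.4  39.9] size [51.6 99.6] ang 0.8 mean [481.7  38.6] zmed [ 4. 21. 26.]
long 150 c [ 486.  -168.2] size [ 61.4 194.2] ang 0.8 mean [ 488.5 -182.7] zmed [ 0. 19. 26.]
trailer 152 c [578.5 -52.6] size [33.  88.3] ang 0.9 mean [579.1 -51.2] zmed [10. 15. 17.]
trailerwhite 88 c [575.7 -52.3] size [ 55.7 126.4] ang 0.9 mean [571.  -58.8] zmed [-0. 15. 21.]
coach 330 c [556.7 325.3] size [ 32.2 111.7] ang 0.9 mean [557.6 326.7] zmed [30. 34. 36.]
lorry 299 c [ 596.7 -371.9] size [32.7 94.7] ang 0.9 mean [ 596.  -371.7] zmed [34. 39. 41.]
turq 244 c [ 601.  -204.5] size [80.3 42.9] ang 82.7 mean [ 606.3 -205.1] zmed [30. 32. 34.]
house max z [0.114 0.114 0.027] train 0.06403515782952392 ctrl 0.07434930683286761
[[0.666 0.089 0.09 ]
 [0.62  0.089 0.082]
 [0.618 0.095 0.004]]
```

View pics/c1.png

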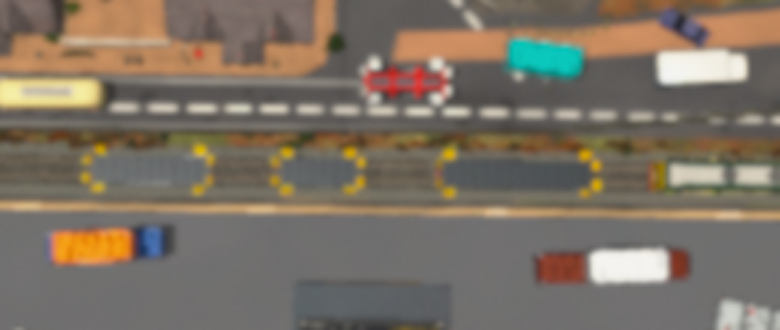

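The crop shows the three wagons' yellow guides at crop rows of about 170, the trailer's white guides at (405,80), and both stacks. Next I move over the orange stack for a wrist view.

Call:
jog_arm:
  rows:
    - {"gripper": 0.06,"slide": [-0.326,-0.205,0],"spin": 1.343}
    - {"gripper": 0.06,"slide": [-0.326,-0.205,0],"spin": 1.343}
    - {"gripper": 0.06,"slide": [-0.326,-0.205,0],"spin": 1.343}
    - {"gripper": 0.06,"slide": [-0.326,-0.205,0],"spin": 1.343}
    - {"gripper": 0.06,"slide": [-0.326,-0.205,0],"spin": 1.343}
    - {"gripper": 0.06,"slide": [-0.326,-0.205,0],"spin": 1.343}
    - {"gripper": 0.06,"slide": [-0.326,-0.205,0],"spin": 1.343}
    - {"gripper": 0.06,"slide": [-0.326,-0.205,0],"spin": 1.343}

```text
time_s: 1.4
ee_pos: [0.397, 0.2602, 0.4049]
eef_rot: [3.141, 0.0, 1.706]
force: [0.7, 0.8, -0.7]
grip_width: 0.0596
grip_force: 0.0
```

Call:
jog_arm:
  rows:
    - {"gripper": 0.06,"slide": [0,0,0],"spin": 0.144}
    - {"gripper": 0.06,"slide": [0,0,0],"spin": 0.144}
    - {"gripper": 0.06,"slide": [0,0,0],"spin": 0.144}

```text
time_s: 1.7
ee_pos: [0.3953, 0.2627, 0.4047]
eef_rot: [-3.142, -0.0, 1.575]
force: [1.2, -0.1, 0.0]
grip_width: 0.06
grip_force: 0.0
```

```bash
cat >> h.py <<'E'
from scipy.spatial.transform import Rotation as Ro
def wrist(name):
    o=telemetry.get_obs(); p,d=cams.camera("wrist"); save(name,p)
    i=cams.camera_info("wrist"); K=np.array(i["camera_matrix"]); T=np.eye(4)
    T[:3,:3]=Ro.from_euler("xyz",o["eef_rot"]).as_matrix(); T[:3,3]=o["ee_pos"]; T=T@np.array(i["tool_from_camera"])
    v,u=np.mgrid[:400,:640]; r=np.stack([(u-K[0,2])/K[0,0],(v-K[1,2])/K[1,1],np.ones_like(u)],-1)
    W=(r*d[...,None])@T[:3,:3].T+T[:3,3]; W[d==0]=0
    np.savez(name,p=p,W=W,r=r,T=T,K=K); return p,W,r,T
def zplane(r,T,z):
    w=r@T[:3,:3].T; return T[:3,3]+w*((z-T[2,3])/w[...,2])[...,None]
def fit(name,m,P):
    pts=(P[m][:,:2]*1000).astype(np.float32)
    if len(pts)<20: print(name,"none",len(pts)); return
    lab=None; c,s,a=cv2.minAreaRect(pts); print(name,len(pts),"c",np.round(c,1),"size",np.round(s,1),"ang",round(a,1),"x",np.round(np.percentile(pts[:,0],[0.5,99.5])),"y",np.round(np.percentile(pts[:,1],[.5,99.5])))
def big(m):
    n,l,s,_=cv2.connectedComponentsWithStats(m.astype(np.uint8)); return l==1+np.argmax(s[1:,4]) if n>1 else m
E
python3 - <<'E'
from h import *
p,W,r,T=wrist("w1"); Z=W[...,2]; print(np.round(T,3))
near=(abs(W[...,0]-.395)<.06)&(abs(W[...,1]-.262)<.12)
for n,lo,hi,z in(("orange",.058,.08,.068),("blue",.028,.045,.034)):
    m=big(near&(Z>lo)&(Z<hi)); fit(n,m,zplane(r,T,z)); print(np.median(Z[m]) if m.any() else 0)
hsv=cv2.cvtColor(p,cv2.COLOR_RGB2HSV)
y=(hsv[...,0]>18)&(hsv[...,0]<35)&(hsv[...,1]>120)&(hsv[...,2]>120)&(abs(W[...,0]-.478)<.045)&(abs(W[...,1]-.22)<.09)&(Z>.015)
fit("mid yellow",y,W); print(np.percentile(Z[y],[5,50,95]) if y.any() else 0)
E
```

```text
[[ 1.     0.004  0.002  0.397]
 [ 0.005 -0.964 -0.267  0.341]
 [ 0.     0.267 -0.964  0.384]
 [ 0.     0.     0.     1.   ]]
orange 2414 c [398.2 271.3] size [31.9 80.3] ang 3.4 x [381. 416.] y [231. 311.]
0.06678741790843118
blue 446 c [396.5 316.9] size [31.9 16.6] ang 4.3 x [380. 412.] y [309. 326.]
0.032885518979317296
mid yellow 330 c [477.3 228. ] size [ 68.4 125.8] ang 5.4 x [439. 507.] y [164. 290.]
[0.01995501 0.02526281 0.0295173 ]
```

View pics/w1.png

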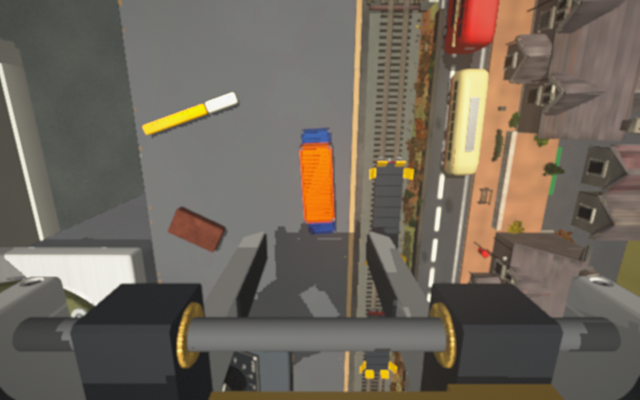

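The wrist view shows the orange box at (317,182) with blue ends above and below it, and the mid wagon's guide ends at (391,170) and (378,368). I'll align, descend part way and re-measure.

Call:
jog_arm:
  rows:
    - {"gripper": 0.06,"slide": [0.008,0.003,0.05],"spin": -0.062}
    - {"gripper": 0.06,"slide": [0.008,0.003,0.1],"spin": -0.062}
    - {"gripper": 0.06,"slide": [0.008,0.003,0.1],"spin": -0.062}
    - {"gripper": 0.06,"slide": [0.008,0.003,0.1],"spin": -0.062}

```text
time_s: 2.15
ee_pos: [0.3985, 0.271, 0.3057]
eef_rot: [-3.141, 0.0, 1.634]
force: [0.6, 0.8, 0.4]
grip_width: 0.0599
grip_force: 0.0
```

```bash
cat > look.py <<'E'
import sys; from h import *
def hs(p):
    h=cv2.cvtColor(p,cv2.COLOR_RGB2HSV).astype(int); return h[...,0],h[...,1],h[...,2]
def box(W,r,T,cx,cy,lo,hi,z,n,extra=True):
    Z=W[...,2]; m=(abs(W[...,0]-cx)<.05)&(abs(W[...,1]-cy)<.12)&(Z>lo)&(Z<hi)&extra
    m=big(m); fit(n,m,zplane(r,T,z)); return m
E
python3 - <<'E'
from look import *
p,W,r,T=wrist("w2"); H,S,V=hs(p); o=telemetry.get_obs(); print(o["ee_pos"],o["eef_rot"])
box(W,r,T,.395,.265,.058,.08,.068,"orange",(S>150)&(H<18))
f=np.load("w1.npz"); H,S,V=hs(f["p"]); W=f["W"]
b=(H>105)&(H<130)&(S>120)&(abs(W[...,0]-.395)<.05)&(abs(W[...,1]-.265)<.1)&(W[...,2]>.02)&(W[...,2]<.045)
fit("blue w1",b,zplane(f["r"],f["T"],.034))
E
```

```text
[0.39876161 0.27102551 0.30681745] [ 3.13965958e+00 -9.56352859e-04  1.63361315e+00]
orange 4511 c [397.9 272. ] size [31.8 80.4] ang 3.4 x [381. 414.] y [232. 312.]
blue w1 469 c [399.4 265.7] size [ 29.3 118. ] ang 3.8 x [381. 417.] y [207. 325.]
```

Call:
jog_arm:
  rows:
    - {"gripper": 0.06,"slide": [0.001,-0.001,0.04],"spin": 0}
    - {"gripper": 0.06,"slide": [0.001,-0.001,0.069],"spin": 0}
    - {"gripper": 0.06,"slide": [0.001,-0.001,0.069],"spin": 0}
    - {"gripper": 0.02,"slide": [0.001,-0.001,0.069],"spin": 0}
    - {"gripper": 0.02,"slide": [0.001,-0.001,0.069],"spin": 0}
    - {"gripper": 0.02,"slide": [0.001,-0.001,0.069],"spin": 0}
    - {"gripper": 0.02,"slide": [0.001,-0.001,0.069],"spin": 0}
  squeeze: 20

```text
time_s: 2.9
ee_pos: [0.3976, 0.2715, 0.2368]
eef_rot: [3.14, -0.001, 1.632]
force: [-0.3, -0.6, 15.3]
grip_width: 0.032
grip_force: 19.9
```

Call:
jog_arm:
  rows:
    - {"gripper": 0.02,"slide": [0,0,-0.04],"spin": 0}
    - {"gripper": 0.02,"slide": [0,0,-0.08],"spin": 0}
    - {"gripper": 0.02,"slide": [-0.04,0.005,-0.1],"spin": 0}
    - {"gripper": 0.02,"slide": [-0.1,0.02,-0.1],"spin": 0.048}
    - {"gripper": 0.02,"slide": [-0.325,0.06,-0.1],"spin": 0.048}
    - {"gripper": 0.02,"slide": [-0.325,0.06,-0.1],"spin": 0.048}
    - {"gripper": 0.02,"slide": [-0.325,0.06,-0.1],"spin": 0.048}
    - {"gripper": 0.02,"slide": [-0.325,0.06,-0.1],"spin": 0.048}

```text
time_s: 3.7
ee_pos: [0.4675, -0.0122, 0.3363]
eef_rot: [3.141, 0.0, 1.584]
force: [1.0, 0.4, -0.2]
grip_width: 0.0316
grip_force: 20.0
```

Call:
jog_arm:
  rows:
    - {"gripper": 0.02,"slide": [-0.038,0,0],"spin": 0}
    - {"gripper": 0.02,"slide": [-0.038,0,0],"spin": 0}
    - {"gripper": 0.02,"slide": [-0.038,0,0],"spin": 0}

```text
time_s: 4.0
ee_pos: [0.4679, -0.0486, 0.3359]
eef_rot: [3.141, -0.0, 1.582]
force: [0.2, 0.0, -0.8]
grip_width: 0.0321
grip_force: 20.0
```

```bash
cat >> look.py <<'E'
def wag(p,W,r,T,cx,cy,hl,n,white=False,zd=.0209):
    H,S,V=hs(p); Z=W[...,2]; near=(abs(W[...,0]-cx)<.035)&(abs(W[...,1]-cy)<hl+.025)
    y=((S<60)&(V>140) if white else (H>18)&(H<35)&(S>110)&(V>110))&near&(Z>zd-.004)&(Z<zd+.014)
    y=cv2.morphologyEx(y.astype(np.uint8),cv2.MORPH_OPEN,np.ones((2,2)))>0
    fit(n,y,W); q=W[y]; 
    if len(q)>20:
        for s in (-1,1): 
            e=q[(q[:,1]-cy)*s>0]
            if len(e)>5: print("  end",s,len(e),"x",np.round(np.percentile(e[:,0],[2,98])*1000),"y",np.round(np.percentile(e[:,1],[2,98])*1000),"z",np.round(np.percentile(e[:,2],[5,95])*1000))
    return y
E
python3 - <<'E'
from look import *
p,W,r,T=wrist("w3"); o=telemetry.get_obs(); print(o["ee_pos"],o["eef_rot"],o["grip_width"],o["grip_force"],o["force"])
wag(p,W,r,T,.478,.039,.046,"short")
E
cp w3.png pics/ 2>/dev/null; true
```

```text
[ 0.46794935 -0.0477966   0.33587293] [ 3.14142069e+00 -1.29086945e-04  1.58353981e+00] 0.03169902469591787 19.998660385608673 [-0.04521376 -0.58170757 -0.39371232]
short 1177 c [255.7  41.5] size [105.8 511. ] ang 89.8 x [458. 511.] y [-12.  91.]
  end -1 532 x [458. 511.] y [-11.  11.] z [ 1. 29.]
  end 1 645 x [458. 510.] y [68. 88.] z [ 4. 29.]
```

View pics/w3.png

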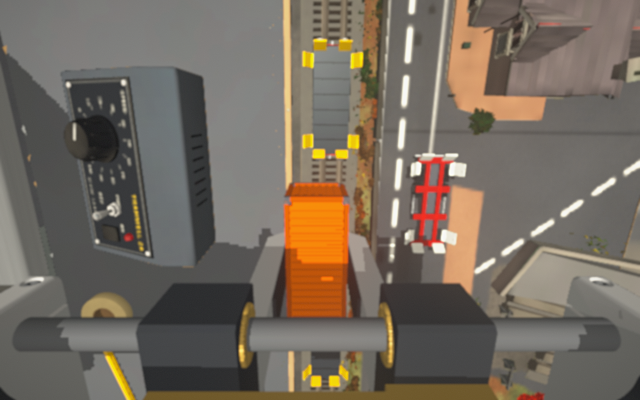

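The orange box is held in the gripper. The short wagon's guides are in full view at cols 303–362, rows 38–158, and the trailer is at (432,200).

```bash
cat >> look.py <<'E'
def wag(p,W,r,T,cx,cy,hl,n,white=False,zt=.0289):
    H,S,V=hs(p); P=zplane(r,T,zt); near=(abs(P[...,0]-cx)<.036)&(abs(P[...,1]-cy)<hl+.022)
    y=((S<50)&(V>165) if white else (H>18)&(H<35)&(S>110)&(V>110))&near
    nl,l,s,_=cv2.connectedComponentsWithStats(y.astype(np.uint8)); y=np.isin(l,[k for k in range(1,nl) if s[k,4]>=25])
    fit(n,y,P); print("  z",np.round(np.percentile(W[...,2][y],[10,50,90])*1000))
    for k in range(1,nl):
        if s[k,4]>=25: q=P[l==k]; print("   blob",s[k,4],np.round(q[:,:2].mean(0)*1000,1))
E
python3 - <<'E'
from look import *
f=np.load("w3.npz"); a=[f[k] for k in "pWrT"]
wag(*a,.483,.039,.046,"short"); wag(*a,.578,-.052,.045,"trailer",True,.026)
E
```

```text
short 1477 c [487.5  39.9] size [62.1 99.3] ang 0.0 x [456. 518.] y [-9. 89.]
  z [ 1. 23. 28.]
   blob 169 [470.9  84.8]
   blob 154 [491.9  84.8]
   blob 191 [461.   73.3]
   blob 213 [502.   73.3]
   blob 35 [517.5  66.5]
   blob 89 [509.9  29.2]
   blob 167 [461.2   6.4]
   blob 203 [501.9   5.9]
   blob 130 [470.8  -4.9]
   blob 126 [491.7  -4.6]
trailer 1739 c [574.4 -47.6] size [124.8  64.9] ang 90.0 x [542. 606.] y [-107.   14.]
  z [-0. 16. 25.]
   blob 115 [545.1   7.7]
   blob 285 [577.5  -2.7]
   blob 217 [545.1 -22.9]
   blob 133 [560.6 -17.9]
   blob 229 [599.2 -17.9]
   blob 181 [544.9 -60.5]
   blob 27 [590.6 -52.2]
   blob 183 [599.  -84.2]
   blob 89 [560.7 -83.5]
   blob 87 [544.9 -97.7]
   blob 77 [569.9 -96.1]
   blob 116 [590.9 -97. ]
```

Call:
jog_arm:
  rows:
    - {"gripper": 0.02,"slide": [0.045,0.007,0],"spin": 0.012}
    - {"gripper": 0.02,"slide": [0.0873,0.0145,0],"spin": 0.012}
    - {"gripper": 0.02,"slide": [0.0873,0.0145,0.03],"spin": 0.012}
    - {"gripper": 0.02,"slide": [0.0873,0.0145,0.06],"spin": 0.012}
    - {"gripper": 0.02,"slide": [0.0873,0.0145,0.09],"spin": 0.012}
    - {"gripper": 0.02,"slide": [0.0873,0.0145,0.09],"spin": 0.012}
    - {"gripper": 0.02,"slide": [0.0873,0.0145,0.09],"spin": 0.012}

```text
time_s: 4.75
ee_pos: [0.4815, 0.0402, 0.2464]
eef_rot: [-3.141, -0.0, 1.573]
force: [-0.2, 0.4, -0.8]
grip_width: 0.0319
grip_force: 20.0
```

```bash
python3 - <<'E'
from look import *
p,W,r,T=wrist("w4"); o=telemetry.get_obs(); print(o["ee_pos"],o["eef_rot"],o["grip_width"],o["force"])
E
```

```text
[0.48173052 0.03994672 0.24711088] [ 3.13997472e+00 -2.51094413e-05  1.57274957e+00] 0.0321365605757456 [0.15304857 1.00449591 0.51121177]
```

View pics/w4.png

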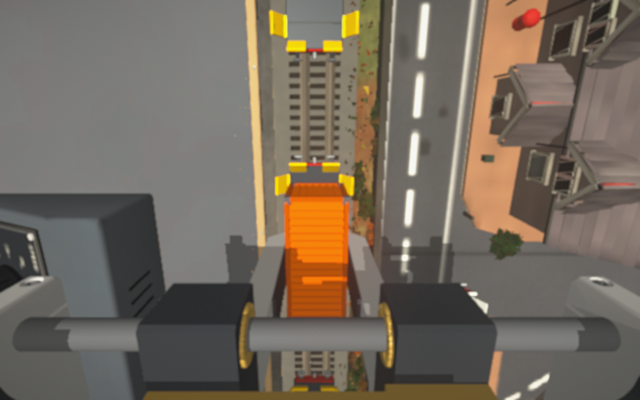

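The box is centred over the short wagon, with its side guides at cols 282 and 347. I'll lower and release.

Call:
jog_arm:
  rows:
    - {"gripper": 0.02,"slide": [0,0,0.012],"spin": 0}
    - {"gripper": 0.02,"slide": [0,0,0.021],"spin": 0}
    - {"gripper": 0.02,"slide": [0,0,0.021],"spin": 0}
    - {"gripper": 0.05,"slide": [0,0,0.021],"spin": 0}
    - {"gripper": 0.05,"slide": [0,0,0.021],"spin": 0}
    - {"gripper": 0.05,"slide": [0,0,0.021],"spin": 0}

```text
time_s: 5.4
ee_pos: [0.4814, 0.0393, 0.2248]
eef_rot: [3.141, 0.0, 1.572]
force: [-0.4, -0.2, 0.5]
grip_width: 0.0495
grip_force: 0.0
```

Call:
jog_arm:
  rows:
    - {"gripper": 0.05,"slide": [0,0,-0.04],"spin": 0}
    - {"gripper": 0.05,"slide": [0,0,-0.08],"spin": 0}
    - {"gripper": 0.06,"slide": [0.03,0,-0.12],"spin": 0}
    - {"gripper": 0.06,"slide": [0.07,0,-0.12],"spin": 0}
    - {"gripper": 0.06,"slide": [0.07,0,-0.12],"spin": 0}
    - {"gripper": 0.06,"slide": [0.07,0,-0.12],"spin": 0}

```text
time_s: 6.0
ee_pos: [0.4811, 0.1097, 0.3445]
eef_rot: [-3.141, 0.0, 1.573]
force: [0.6, -0.3, -0.4]
grip_width: 0.0599
grip_force: 0.0
```

```bash
python3 - <<'E'
from look import *
*a,=wrist("w5"); o=telemetry.get_obs(); print(o["ee_pos"],o["eef_rot"])
wag(*a,.482,.22,.066,"mid")
box(*a[1:],.398,.265,.025,.045,.034,"blue")
box(*a[1:],.481,.04,.045,.07,.0549,"orange placed")
E
```

```text
[0.48120785 0.10905733 0.34431545] [-3.14085572e+00  2.87692967e-04  1.57225879e+00]
mid 1032 c [487.1 210.1] size [ 61.1 135.2] ang 0.2 x [457. 518.] y [144. 278.]
  z [ 0. 23. 28.]
   blob 163 [461.3 273. ]
   blob 174 [501.8 272.9]
   blob 153 [461.4 167.7]
   blob 173 [502.5 167.6]
   blob 30 [514.6 160.3]
   blob 126 [471.4 156.8]
   blob 123 [491.9 156.8]
   blob 90 [513.  147.8]
blue 3644 c [402.5 240.9] size [33.4 72.3] ang 4.2 x [385. 420.] y [206. 276.]
orange placed 2684 c [483.4  40.7] size [31.9 82.4] ang 0.1 x [468. 499.] y [-0. 81.]
```

View pics/w5.png

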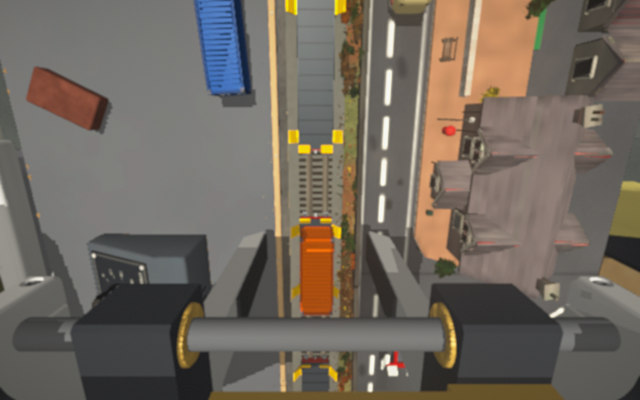

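The orange box sits seated between its guides at (317,265). The blue box is at the upper left and the near mid-wagon guides are at (315,145).

Call:
jog_arm:
  rows:
    - {"gripper": 0.06,"slide": [0.04,-0.02,0],"spin": -0.07}
    - {"gripper": 0.06,"slide": [0.157,-0.081,0],"spin": -0.07}
    - {"gripper": 0.06,"slide": [0.157,-0.081,0.02],"spin": -0.07}
    - {"gripper": 0.06,"slide": [0.157,-0.081,0.05],"spin": -0.07}
    - {"gripper": 0.06,"slide": [0.157,-0.081,0.05],"spin": -0.07}
    - {"gripper": 0.06,"slide": [0.157,-0.081,0.05],"spin": -0.07}

```text
time_s: 6.65
ee_pos: [0.4004, 0.2658, 0.2941]
eef_rot: [-3.14, 0.001, 1.642]
force: [-0.1, 0.1, -0.0]
grip_width: 0.0602
grip_force: 0.0
```

```bash
python3 - <<'E'
from look import *
*a,=wrist("w6"); o=telemetry.get_obs(); print(o["ee_pos"],o["eef_rot"])
wag(*a,.482,.22,.066,"mid")
box(*a[1:],.398,.265,.025,.045,.034,"blue")
E
```

```text
[0.40087837 0.26538996 0.29498835] [3.14155590e+00 2.29814376e-04 1.64096944e+00]
mid 881 c [484.  238.6] size [ 60.5 124.9] ang 3.9 x [456. 518.] y [175. 302.]
  z [  1.  24. 201.]
   blob 112 [507.3 297.1]
   blob 106 [470. 288.]
   blob 379 [497.6 280.4]
   blob 154 [460.  277.3]
   blob 99 [514.  184.9]
   blob 31 [461.  176.7]
blue 5845 c [400.  265.6] size [ 31.9 119.5] ang 4.0 x [381. 418.] y [206. 325.]
```

Call:
jog_arm:
  rows:
    - {"gripper": 0.06,"slide": [0,-0.0005,0.04],"spin": 0}
    - {"gripper": 0.06,"slide": [0,-0.0005,0.08],"spin": 0}
    - {"gripper": 0.06,"slide": [0,-0.0005,0.089],"spin": 0}
    - {"gripper": 0.06,"slide": [0,-0.0005,0.089],"spin": 0}
    - {"gripper": 0.02,"slide": [0,-0.0005,0.089],"spin": 0}
    - {"gripper": 0.02,"slide": [0,-0.0005,0.089],"spin": 0}
    - {"gripper": 0.02,"slide": [0,-0.0005,0.089],"spin": 0}
    - {"gripper": 0.02,"slide": [0,-0.0005,0.089],"spin": 0}
  squeeze: 25

```text
time_s: 7.5
ee_pos: [0.3998, 0.2663, 0.2065]
eef_rot: [3.14, -0.001, 1.642]
force: [2.1, -1.1, 10.9]
grip_width: 0.0318
grip_force: 24.9
```

Call:
jog_arm:
  rows:
    - {"gripper": 0.02,"slide": [0,0,-0.035],"spin": 0}
    - {"gripper": 0.02,"slide": [0,0,-0.07],"spin": 0}
    - {"gripper": 0.02,"slide": [-0.025,0.039,-0.07],"spin": 0.035}
    - {"gripper": 0.02,"slide": [-0.0507,0.0786,-0.07],"spin": 0.071}
    - {"gripper": 0.02,"slide": [-0.0507,0.0786,-0.045],"spin": 0.071}
    - {"gripper": 0.02,"slide": [-0.0507,0.0786,-0.045],"spin": 0.071}
    - {"gripper": 0.02,"slide": [-0.0507,0.0786,-0.045],"spin": 0.071}

```text
time_s: 8.2
ee_pos: [0.4813, 0.2214, 0.2508]
eef_rot: [-3.14, 0.0, 1.571]
force: [0.8, 0.3, -0.6]
grip_width: 0.0318
grip_force: 25.0
```

```bash
python3 - <<'E'
from look import *
*a,=wrist("w7"); o=telemetry.get_obs(); print(o["ee_pos"],o["eef_rot"],o["grip_width"])
wag(*a,.482,.22,.066,"mid")
m=box(*a[1:],.482,.22,.06,.1,.079,"blue held"); print(np.median(a[1][...,2][m]))
E
```

```text
[0.48129913 0.22168102 0.25136484] [-3.14158240e+00 -4.74308270e-05  1.57172384e+00] 0.0319927628837619
mid 1135 c [485.3 231. ] size [138.6  60.2] ang 88.1 x [457. 517.] y [163. 298.]
  z [ 0. 26. 29.]
   blob 151 [514.5 293.5]
   blob 209 [471.4 287.6]
   blob 205 [492.  287.6]
   blob 243 [460.5 277. ]
   blob 201 [503.  277.8]
   blob 66 [459.8 168.6]
   blob 60 [505.4 168.3]
blue held 11998 c [482.9 237.3] size [64.7 90.1] ang 0.1 x [454. 511.] y [193. 281.]
0.07719224109791797
```

View pics/w7.png

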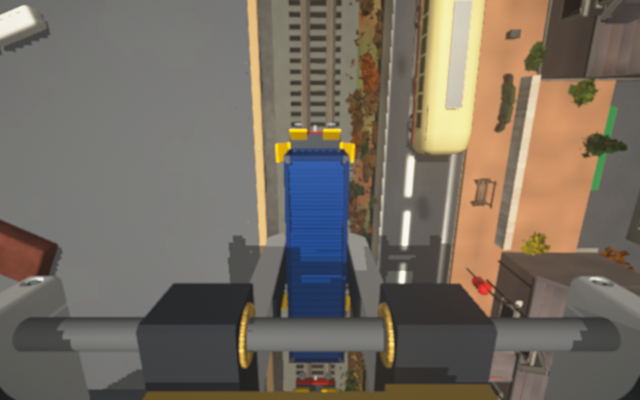

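Blue is level over the mid wagon between its guides. I'll lower and release with a +1 mm shift in y.

Call:
jog_arm:
  rows:
    - {"gripper": 0.02,"slide": [0.001,0.0,0.012],"spin": 0}
    - {"gripper": 0.02,"slide": [0.001,0.0,0.023],"spin": 0}
    - {"gripper": 0.02,"slide": [0.001,0.0,0.023],"spin": 0}
    - {"gripper": 0.05,"slide": [0.001,0.0,0.023],"spin": 0}
    - {"gripper": 0.05,"slide": [0.001,0.0,0.023],"spin": 0}
    - {"gripper": 0.05,"slide": [0.001,0.0,0.023],"spin": 0}
    - {"gripper": 0.05,"slide": [0.001,0.0,-0.017],"spin": 0}
    - {"gripper": 0.05,"slide": [0.001,0.0,-0.057],"spin": 0}

```text
time_s: 9.05
ee_pos: [0.4815, 0.2221, 0.308]
eef_rot: [-3.139, 0.001, 1.571]
force: [1.0, 0.4, 0.6]
grip_width: 0.05
grip_force: 0.0
```

Call:
jog_arm:
  rows:
    - {"gripper": 0.06,"slide": [-0.02,0,-0.05],"spin": 0}
    - {"gripper": 0.06,"slide": [-0.508,-0.098,-0.06],"spin": -0.055}
    - {"gripper": 0.06,"slide": [-0.508,-0.098,-0.06],"spin": -0.055}
    - {"gripper": 0.06,"slide": [-0.508,-0.098,-0.06],"spin": -0.055}
    - {"gripper": 0.06,"slide": [-0.508,-0.098,-0.06],"spin": -0.055}
    - {"gripper": 0.06,"slide": [-0.508,-0.098,-0.06],"spin": -0.055}
    - {"gripper": 0.06,"slide": [-0.508,-0.098,-0.06],"spin": -0.055}
    - {"gripper": 0.06,"slide": [-0.508,-0.098,-0.06],"spin": -0.055}

```text
time_s: 9.85
ee_pos: [0.412, -0.1412, 0.364]
eef_rot: [3.141, 0.0, 1.626]
force: [1.2, -0.5, 0.4]
grip_width: 0.0601
grip_force: 0.0
```

Call:
jog_arm:
  rows:
    - {"gripper": 0.06,"slide": [-0.143,-0.036,0],"spin": 0}
    - {"gripper": 0.06,"slide": [-0.143,-0.036,0],"spin": 0}
    - {"gripper": 0.06,"slide": [-0.143,-0.036,0],"spin": 0}
    - {"gripper": 0.06,"slide": [-0.143,-0.036,0.03],"spin": 0}
    - {"gripper": 0.06,"slide": [-0.143,-0.036,0.04],"spin": 0}
    - {"gripper": 0.06,"slide": [-0.143,-0.036,0.04],"spin": 0}

```text
time_s: 10.45
ee_pos: [0.3848, -0.2836, 0.3225]
eef_rot: [-3.14, -0.002, 1.626]
force: [0.7, 0.1, 0.4]
grip_width: 0.0601
grip_force: 0.0
```

```bash
python3 - <<'E'
from look import *
*a,=wrist("w8"); o=telemetry.get_obs(); print(o["ee_pos"],o["eef_rot"])
m=box(*a[1:],.382,-.286,.058,.08,.068,"white"); print(np.median(a[1][...,2][m]))
W=a[1];m=(W[...,2]>.025)&(W[...,2]<.045)&(abs(W[...,0]-.381)<.05)&(abs(W[...,1]+.28)<.12); H,S,V=hs(a[0]); m&=(S>80)&((H<12)|(H>170)); fit("brown",m,zplane(a[2],a[3],.034))
E
```

```text
[ 0.38516713 -0.28357907  0.3236952 ] [-3.14091018e+00 -6.78274348e-04  1.62677186e+00]
white 4093 c [ 385.2 -284.4] size [31.9 81. ] ang 3.0 x [368. 402.] y [-325. -244.]
0.0664690738403578
brown 2572 c [ 383.8 -276.5] size [ 31.3 158.4] ang 2.5 x [365. 401.] y [-355. -197.]
```

View pics/w8.png

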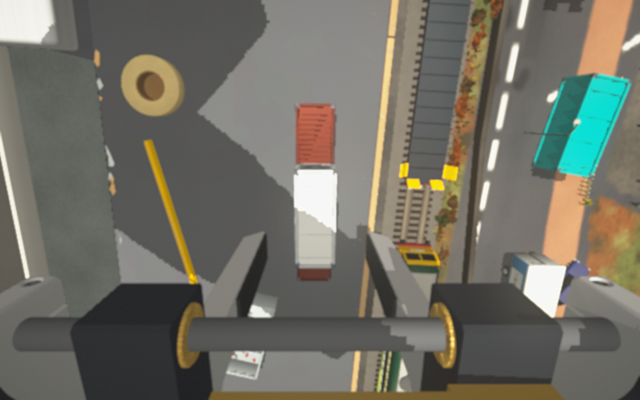

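White sits on brown at (316,217), directly under the gripper. The long wagon is at upper right and the turquoise decoy at (585,125).

Call:
jog_arm:
  rows:
    - {"gripper": 0.06,"slide": [-0.001,0,0.04],"spin": 0}
    - {"gripper": 0.06,"slide": [-0.001,0,0.08],"spin": 0}
    - {"gripper": 0.06,"slide": [-0.001,0,0.086],"spin": 0}
    - {"gripper": 0.06,"slide": [-0.001,0,0.086],"spin": 0}
    - {"gripper": 0.02,"slide": [-0.001,0,0.086],"spin": 0}
    - {"gripper": 0.02,"slide": [-0.001,0,0.086],"spin": 0}
    - {"gripper": 0.02,"slide": [-0.001,0,0.086],"spin": 0}
    - {"gripper": 0.02,"slide": [-0.001,0,0.086],"spin": 0}
  squeeze: 20

```text
time_s: 11.3
ee_pos: [0.385, -0.2853, 0.2384]
eef_rot: [3.141, 0.001, 1.626]
force: [0.8, 0.8, 10.5]
grip_width: 0.0319
grip_force: 19.9
```

Call:
jog_arm:
  rows:
    - {"gripper": 0.02,"slide": [0,0,-0.04],"spin": 0}
    - {"gripper": 0.02,"slide": [0,0,-0.08],"spin": 0}
    - {"gripper": 0.02,"slide": [0.02,0.02,-0.12],"spin": 0.055}
    - {"gripper": 0.02,"slide": [0.124,0.202,-0.12],"spin": 0.055}
    - {"gripper": 0.02,"slide": [0.124,0.202,-0.12],"spin": 0.055}
    - {"gripper": 0.02,"slide": [0.124,0.202,-0.12],"spin": 0.055}
    - {"gripper": 0.02,"slide": [0.124,0.202,-0.12],"spin": 0.055}
    - {"gripper": 0.02,"slide": [0.124,0.202,-0.12],"spin": 0.055}

```text
time_s: 12.1
ee_pos: [0.5825, -0.1473, 0.3573]
eef_rot: [3.141, -0.0, 1.574]
force: [-1.3, -0.7, -1.4]
grip_width: 0.0317
grip_force: 20.0
```

Call:
jog_arm:
  rows:
    - {"gripper": 0.02,"slide": [0,0,0],"spin": 0}
    - {"gripper": 0.02,"slide": [0,0,0],"spin": 0}

```text
time_s: 12.3
ee_pos: [0.5791, -0.1509, 0.3575]
eef_rot: [-3.141, 0.0, 1.57]
force: [-0.2, -0.1, -0.5]
grip_width: 0.0319
grip_force: 20.0
```

```bash
python3 - <<'E'
from look import *
*a,=wrist("w9"); o=telemetry.get_obs(); print(o["ee_pos"],o["eef_rot"],o["grip_width"],o["grip_force"])
wag(*a,.58,-.051,.045,"trailer",True,.026)
H,S,V=hs(a[0]); P=zplane(a[2],a[3],.018); m=((H<8)|(H>172))&(S>120)&(abs(P[...,0]-.58)<.03)&(abs(P[...,1]+.051)<.07); fit("red",big(m),P)
wag(*a,.482,-.168,.086,"long")
E
```

```text
[ 0.57889743 -0.15120949  0.35772884] [-3.14128405e+00  1.20713843e-04  1.56968673e+00] 0.031697926848651935 19.999712705612183
trailer 2050 c [578.8 -50.8] size [133.4  55.5] ang 89.9 x [551. 606.] y [-116.   15.]
  z [-1. 16. 25.]
   blob 198 [553.8   4. ]
   blob 96 [581.3   3.7]
   blob 107 [570.9  -7.9]
   blob 118 [592.   -7.7]
   blob 422 [557.8 -26.1]
   blob 201 [600.7 -19.8]
   blob 26 [566.9 -57.7]
   blob 360 [557.9 -77.5]
   blob 165 [600.6 -86.5]
   blob 151 [ 553.7 -105.7]
   blob 103 [571.3 -98.2]
   blob 103 [592.3 -98.2]
red 1529 c [581.6 -53.7] size [90.1 33.3] ang 89.9 x [565. 598.] y [-98.  -9.]
long 760 c [ 480.4 -154.4] size [ 56.2 189.1] ang 1.5 x [451. 509.] y [-248.  -62.]
  z [ 3. 23. 28.]
   blob 32 [452.2 -67.5]
   blob 78 [ 452.2 -103. ]
   blob 98 [472.4 -89. ]
   blob 95 [493.4 -89. ]
   blob 194 [ 462.5 -100.2]
   blob 111 [ 503.3 -100. ]
   blob 65 [ 504.1 -243.5]
   blob 87 [ 463.2 -244.2]
```

View pics/w9.png

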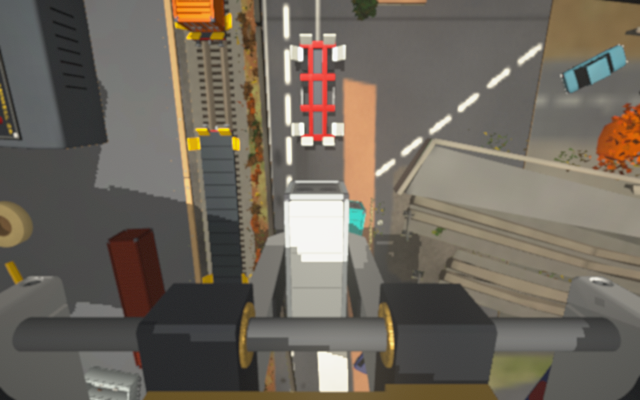

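White is held, and the red trailer is fully visible at (318,90). Moving over it.

Call:
jog_arm:
  rows:
    - {"gripper": 0.02,"slide": [0.05,0.0025,0],"spin": 0}
    - {"gripper": 0.02,"slide": [0.098,0.0025,0],"spin": 0}
    - {"gripper": 0.02,"slide": [0.098,0.0025,0.03],"spin": 0}
    - {"gripper": 0.02,"slide": [0.098,0.0025,0.07],"spin": 0}
    - {"gripper": 0.02,"slide": [0.098,0.0025,0.112],"spin": 0}
    - {"gripper": 0.02,"slide": [0.098,0.0025,0.112],"spin": 0}
    - {"gripper": 0.02,"slide": [0.098,0.0025,0.112],"spin": 0}

```text
time_s: 13.05
ee_pos: [0.5822, -0.0532, 0.2469]
eef_rot: [3.141, 0.0, 1.57]
force: [0.5, 0.2, 0.7]
grip_width: 0.032
grip_force: 20.0
```

```bash
python3 - <<'E'
from look import *
*a,=wrist("w10"); o=telemetry.get_obs(); print(o["ee_pos"],o["eef_rot"],o["grip_width"],o["force"])
E
```

```text
[ 0.58256647 -0.05307076  0.24796702] [3.13908370e+00 4.00011713e-04 1.56974396e+00] 0.03198081698221601 [-0.13526051 -0.13039317 -1.03230893]
```

View pics/w10.png

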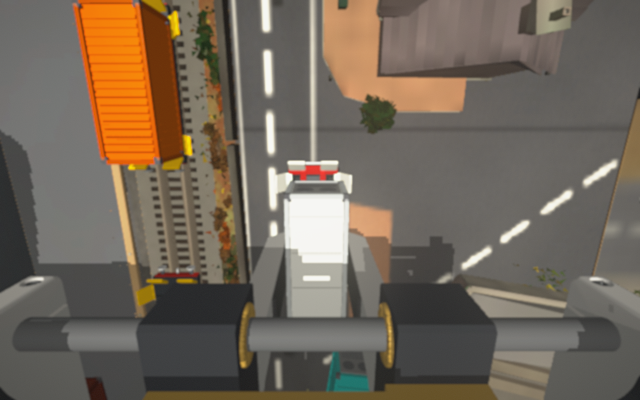

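White is centred over the trailer between the guides at (283,183) and (346,183).

Call:
jog_arm:
  rows:
    - {"gripper": 0.02,"slide": [0,-0.0005,0.012],"spin": 0}
    - {"gripper": 0.02,"slide": [0,-0.0005,0.0235],"spin": 0}
    - {"gripper": 0.02,"slide": [0,-0.0005,0.0235],"spin": 0}
    - {"gripper": 0.05,"slide": [0,-0.0005,0.0235],"spin": 0}
    - {"gripper": 0.05,"slide": [0,-0.0005,0.0235],"spin": 0}
    - {"gripper": 0.05,"slide": [0,-0.0005,0.0235],"spin": 0}
    - {"gripper": 0.05,"slide": [0,-0.0005,-0.0165],"spin": 0}
    - {"gripper": 0.05,"slide": [0,-0.0005,-0.0565],"spin": 0}

```text
time_s: 13.9
ee_pos: [0.5816, -0.0522, 0.3024]
eef_rot: [-3.139, -0.0, 1.571]
force: [0.1, -0.1, -0.3]
grip_width: 0.05
grip_force: 0.0
```

Call:
jog_arm:
  rows:
    - {"gripper": 0.05,"slide": [0,0,-0.05],"spin": 0}
    - {"gripper": 0.06,"slide": [-0.223,-0.142,-0.09],"spin": 0}
    - {"gripper": 0.06,"slide": [-0.223,-0.142,-0.09],"spin": 0}
    - {"gripper": 0.06,"slide": [-0.223,-0.142,-0.09],"spin": 0}
    - {"gripper": 0.06,"slide": [-0.223,-0.142,-0.09],"spin": 0}
    - {"gripper": 0.06,"slide": [-0.223,-0.142,-0.09],"spin": 0}
    - {"gripper": 0.06,"slide": [-0.223,-0.142,-0.09],"spin": 0}
    - {"gripper": 0.06,"slide": [-0.223,-0.142,-0.09],"spin": 0}

```text
time_s: 14.7
ee_pos: [0.4386, -0.277, 0.3926]
eef_rot: [3.141, 0.001, 1.568]
force: [0.8, -0.0, -0.2]
grip_width: 0.0605
grip_force: 0.0
```

```bash
python3 - <<'E'
from look import *
*a,=wrist("w11"); o=telemetry.get_obs(); print(o["ee_pos"],o["eef_rot"])
wag(*a,.482,-.172,.086,"long")
m=box(*a[1:],.383,-.277,.025,.045,.034,"brown"); print(np.median(a[1][...,2][m]))
E
```

```text
[ 0.43944648 -0.27575693  0.39225605] [3.14117315e+00 1.75660910e-04 1.56892835e+00]
long 1255 c [ 487.3 -184.9] size [ 61.6 180.5] ang 0.2 x [456. 518.] y [-271.  -95.]
  z [-0. 20. 28.]
   blob 144 [ 460.6 -102.1]
   blob 207 [ 502.4 -102.7]
   blob 365 [ 513.6 -156.4]
   blob 36 [ 515.2 -244.8]
   blob 204 [ 465.7 -253.2]
   blob 159 [ 502.7 -248.5]
   blob 94 [ 491.5 -259.2]
   blob 46 [ 512.  -268.2]
brown 4000 c [ 384.7 -276.3] size [ 32.5 159.8] ang 2.9 x [366. 403.] y [-354. -197.]
0.03270534535138214
```

View pics/w11.png

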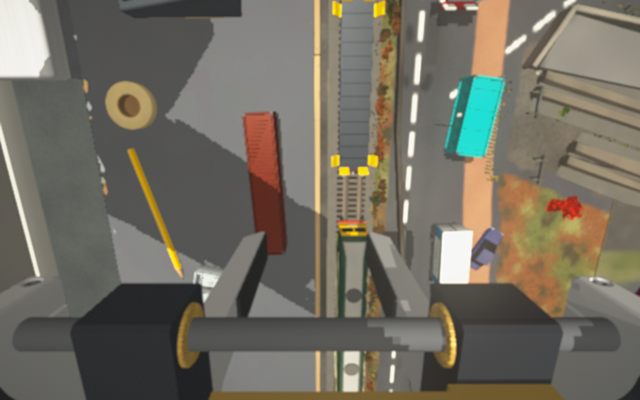

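The brown box is clear at (264,182); the long wagon spans rows 5–172. Grasping brown.

Call:
jog_arm:
  rows:
    - {"gripper": 0.06,"slide": [0,-0.04,0],"spin": -0.05}
    - {"gripper": 0.06,"slide": [0,-0.0545,0.03],"spin": -0.05}
    - {"gripper": 0.06,"slide": [0,-0.0545,0.08],"spin": -0.05}
    - {"gripper": 0.06,"slide": [0,-0.0545,0.12],"spin": -0.05}
    - {"gripper": 0.06,"slide": [0,-0.0545,0.12],"spin": -0.05}
    - {"gripper": 0.06,"slide": [0,-0.0545,0.12],"spin": -0.05}

```text
time_s: 15.35
ee_pos: [0.3861, -0.2748, 0.2729]
eef_rot: [-3.141, -0.0, 1.622]
force: [-0.7, -0.4, 0.3]
grip_width: 0.06
grip_force: 0.0
```

```bash
python3 - <<'E'
from look import *
*a,=wrist("w12"); o=telemetry.get_obs(); print(o["ee_pos"],o["eef_rot"])
m=box(*a[1:],.383,-.277,.025,.045,.034,"brown"); print(np.median(a[1][...,2][m]))
E
```

```text
[ 0.38621878 -0.27508862  0.27383357] [3.14020530e+00 1.24408433e-03 1.62184843e+00]
brown 8980 c [ 383.9 -273.9] size [ 31.9 155.1] ang 2.8 x [366. 402.] y [-351. -197.]
0.03274873978804048
```

Call:
jog_arm:
  rows:
    - {"gripper": 0.06,"slide": [-0.0015,-0.002,0.04],"spin": 0}
    - {"gripper": 0.06,"slide": [-0.0015,-0.002,0.068],"spin": 0}
    - {"gripper": 0.06,"slide": [-0.0015,-0.002,0.068],"spin": 0}
    - {"gripper": 0.06,"slide": [-0.0015,-0.002,0.068],"spin": 0}
    - {"gripper": 0.02,"slide": [-0.0015,-0.002,0.068],"spin": 0}
    - {"gripper": 0.02,"slide": [-0.0015,-0.002,0.068],"spin": 0}
    - {"gripper": 0.02,"slide": [-0.0015,-0.002,0.068],"spin": 0}
    - {"gripper": 0.02,"slide": [-0.0015,-0.002,0.068],"spin": 0}
  squeeze: 30

```text
time_s: 16.2
ee_pos: [0.3835, -0.2769, 0.2046]
eef_rot: [3.141, 0.001, 1.621]
force: [2.4, 1.5, 8.4]
grip_width: 0.0316
grip_force: 30.2
```

Call:
jog_arm:
  rows:
    - {"gripper": 0.02,"slide": [0,0,-0.03],"spin": 0}
    - {"gripper": 0.02,"slide": [0,0,-0.06],"spin": 0}
    - {"gripper": 0.02,"slide": [0.02,0.0,-0.09],"spin": 0}
    - {"gripper": 0.02,"slide": [0.05,0.03,-0.09],"spin": 0.025}
    - {"gripper": 0.02,"slide": [0.08,0.065,-0.09],"spin": 0.05}
    - {"gripper": 0.02,"slide": [0.098,0.103,-0.09],"spin": 0.05}
    - {"gripper": 0.02,"slide": [0.098,0.103,-0.07],"spin": 0.05}
    - {"gripper": 0.02,"slide": [0.098,0.103,-0.044],"spin": 0.05}

```text
time_s: 17.0
ee_pos: [0.4822, -0.173, 0.2482]
eef_rot: [3.14, 0.001, 1.573]
force: [-0.2, -0.3, -1.7]
grip_width: 0.0318
grip_force: 30.0
```

Call:
jog_arm:
  rows:
    - {"gripper": 0.02,"slide": [0,0,0],"spin": 0}
    - {"gripper": 0.02,"slide": [0,0,0],"spin": 0}

```text
time_s: 17.2
ee_pos: [0.4814, -0.1739, 0.2485]
eef_rot: [-3.141, -0.0, 1.571]
force: [0.4, -0.9, -1.0]
grip_width: 0.0319
grip_force: 30.0
```

```bash
python3 - <<'E'
from look import *
*a,=wrist("w13"); o=telemetry.get_obs(); print(o["ee_pos"],o["eef_rot"],o["grip_width"],o["force"])
wag(*a,.482,-.174,.086,"long")
m=box(*a[1:],.482,-.1,.06,.1,.079,"brown"); print(np.median(a[1][...,2][m]))
E
```

```text
[ 0.48152188 -0.17409405  0.24914685] [3.14075983e+00 3.28935537e-04 1.57040951e+00] 0.03144929525090505 [ 0.07392184  0.15337625 -1.52815857]
long 1580 c [ 487.2 -120.9] size [ 61.5 109.3] ang 0.0 x [457. 518.] y [-173.  -67.]
  z [-0.  2. 28.]
   blob 110 [516. -73.]
   blob 44 [508.3 -72.6]
   blob 223 [471.2 -88.7]
   blob 218 [492.  -88.7]
   blob 183 [ 459.  -100.5]
   blob 219 [ 508.1 -102.7]
   blob 74 [ 509.8 -123.9]
   blob 27 [ 516.4 -122.8]
   blob 454 [ 515.6 -151.3]
   blob 28 [ 508.8 -138.8]
brown 15307 c [ 483.1 -147.4] size [ 64.9 108. ] ang 0.0 x [455. 511.] y [-201.  -94.]
0.07671995310121082
```

View pics/w13.png

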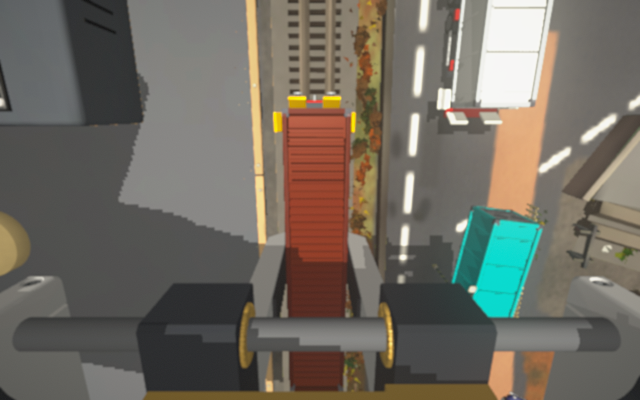

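Brown is aligned over the long wagon, with guides at (279,122) and (351,122); white sits in the trailer at upper right.

Call:
jog_arm:
  rows:
    - {"gripper": 0.02,"slide": [0,0,0.011],"spin": 0}
    - {"gripper": 0.02,"slide": [0,0,0.0218],"spin": 0}
    - {"gripper": 0.02,"slide": [0,0,0.0218],"spin": 0}
    - {"gripper": 0.05,"slide": [0,0,0.0218],"spin": 0}
    - {"gripper": 0.05,"slide": [0,0,0.0218],"spin": 0}
    - {"gripper": 0.05,"slide": [0,0,0.0218],"spin": 0}
    - {"gripper": 0.05,"slide": [0,0,-0.018],"spin": 0}
    - {"gripper": 0.05,"slide": [0,0,-0.058],"spin": 0}

```text
time_s: 18.05
ee_pos: [0.4812, -0.1738, 0.3065]
eef_rot: [-3.139, -0.001, 1.571]
force: [0.7, 0.4, -0.2]
grip_width: 0.0502
grip_force: 0.0
```

Call:
jog_arm:
  rows:
    - {"gripper": 0.05,"slide": [0,-0.04,-0.05],"spin": 0}
    - {"gripper": 0.05,"slide": [-0.02,-0.09,-0.08],"spin": 0}
    - {"gripper": 0.05,"slide": [-0.06,-0.12,-0.08],"spin": 0}
    - {"gripper": 0.05,"slide": [-0.1,-0.12,-0.08],"spin": 0}
    - {"gripper": 0.05,"slide": [-0.1,-0.12,-0.08],"spin": 0}
    - {"gripper": 0.05,"slide": [-0.1,-0.12,-0.08],"spin": 0}

```text
time_s: 18.65
ee_pos: [0.3609, -0.2746, 0.3861]
eef_rot: [3.141, 0.0, 1.568]
force: [0.6, -0.1, -0.1]
grip_width: 0.0505
grip_force: 0.0
```

```bash
python3 - <<'E'
from h import *
p,d=cams.camera("top"); save("top1",cv2.resize(p[150:260,180:440],None,fx=3,fy=3,interpolation=cv2.INTER_CUBIC)); W=world("top",d)*(d>0)[...,None]
i=cams.camera_info("top");K=np.array(i["camera_matrix"]);R=np.array(i["R"]);t=np.array(i["t"]);T=np.eye(4);T[:3,:3]=R.T;T[:3,3]=-R.T@t
v,u=np.mgrid[:400,:640]; r=np.stack([(u-K[0,2])/K[0,0],(v-K[1,2])/K[1,1],np.ones_like(u)],-1)
for n,x,y,hl,h in(("orange",.4815,.04,.04,.0549),("blue",.4815,.221,.06,.0549),("brown",.4815,-.174,.08,.0549),("white",.5815,-.053,.04,.052),("coach",.557,.325,.056,.037),("lorry",.597,-.372,.047,.04)):
    near=(abs(W[...,0]-x)<.03)&(abs(W[...,1]-y)<hl+.03); m=big(near&(W[...,2]>h-.018)); fit(n,m,zplane(r,T,h)); 
    c=near&(abs(W[...,0]-x)<.01)&m; q=W[c]; A=np.c_[q[:,:2]-[x,y],np.ones(len(q))]; print("   z plane",np.round(np.linalg.lstsq(A,q[:,2],rcond=None)[0],4),"want",h)
E
```

```text
orange 264 c [479.4  37.2] size [31.6 75.6] ang 0.8 x [463. 496.] y [-1. 75.]
   z plane [-0.0099  0.0044  0.053 ] want 0.0549
blue 399 c [479.9 217.8] size [ 31.5 122.1] ang 0.8 x [463. 495.] y [159. 279.]
   z plane [-0.0348  0.0017  0.0526] want 0.0549
brown 522 c [ 479.3 -174.4] size [ 31.7 158.6] ang 0.8 x [464. 496.] y [-253.  -95.]
   z plane [-0.0374 -0.0054  0.0529] want 0.0549
white 259 c [579.9 -53.1] size [32.2 76.6] ang 0.9 x [563. 596.] y [-91. -15.]
   z plane [ 0.009  -0.0023  0.0496] want 0.052
coach 360 c [556.7 325.3] size [ 32.3 111.8] ang 0.9 x [540. 573.] y [269. 381.]
   z plane [0.0314 0.0053 0.0338] want 0.037
lorry 306 c [ 595.8 -371.9] size [35.2 96. ] ang 3.9 x [577. 613.] y [-419. -325.]
   z plane [0.0763 0.0435 0.0376] want 0.04
```

View pics/top1.png

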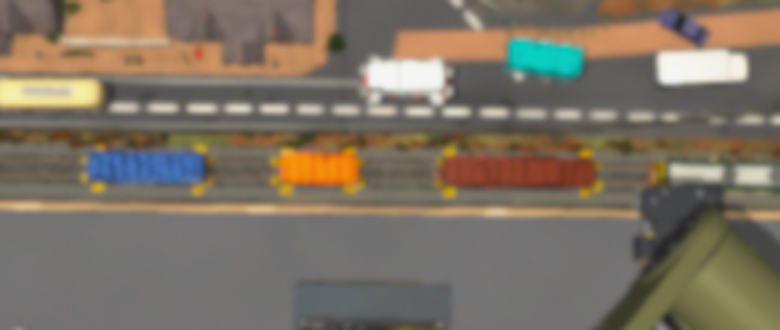

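All four containers sit level between their guides at a uniform height, and the coach and lorry have not moved. Handing in.

```bash
python3 -c "
from station import workorder; print(workorder.hand_in())"
```

```text
the job is handed in; nothing more can be done
None
```

I loaded all four containers on their own carriers and handed the job in at about 19 s; the last overhead view showed them level between the guides and the coach and lorry where they started, but no verdict was returned.

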